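# Wedge the rocking nail dust collector

### The job

The white nail dust collector on the manicure desk rocks because the foot under its near left corner (the one the coral wedge points at) is too short. Without gripping or lifting anything, push the wedge along the desk under that foot until it is snug, testing by pressing down on the corner right above the foot, so that the corner no longer dips and is not jacked up either. Finish while still holding that corner firmly pressed down with the fingers, the collector level and where it was, and leave the other things on the desk alone.

Things in the scene. Friction and masses are not known exactly. Their poses are not given: they have to be found in the camera images.
- collector: White rounded box with a black round fan grille on top, 200 (own x) x 250 mm (own y), flat top 60 mm above the desk, 2 to 2.7 kg, loose. Origin: centre of its footprint at desk level, z up; button and violet display on its near side (own -x), left side own +y. Underside 14 mm above the desk; stands level on three feet until the short-foot corner is pressed: 3 N tips it down.
- corner (a point): Point on the collector's flat top straight above the short foot, 22 mm in from both edges of the near left corner (own x = -78, y = +103 mm), 60 mm above the desk: where to press.
- foot_spot (a point): Point on the desk plane straight below the short foot: a seized steel screw foot with a domed end of 9 mm radius that hangs 4 to 7 mm (it differs) above the desk while the collector stands level. The other three feet are rubber, 22 mm wide, 14 mm tall.
- wedge: Loose coral plastic wedge, 60 g, 110 (own x) x 45 mm, flat on the desk. Thickness falls evenly from 12 mm at the square back end (own x = -55) to 2 mm at the tip (+55). Origin: centre of its underside. Starts outside the collector's left side, tip within 0.2 rad of the collector's own -y, up to 12 mm off the foot's line. Slides with under 1 N, meets the foot, then takes 5 N or more; stays where left.
- polish_wine: Bystander: nail polish bottle, dark red with black cap, 32 mm diameter, 74 mm tall, loose. Origin: centre of its underside.
- polish_nude: Bystander: nail polish bottle, skin pink with black cap, 32 mm diameter, 74 mm tall, loose. Origin: centre of its underside.
- buffer: Bystander: pink nail buffer block 95 (own x) x 26 x 26 mm, loose, lying on the desk on the robot's side of the collector. Origin: centre of its underside.
- powder_jar: Bystander: round powder jar with white lid, 60 mm diameter, 42 mm tall, loose, beyond the collector. Origin: centre of its underside.
Not all that is in view belongs to the job. What is shaped like the wedge but black or purple is not meant.

How it is judged (in metres and radians):
At the end, for the whole second after the job is handed in: The fingers press the collector's top with over 4 N within 50 mm of the spot above the short foot; the wedge, flat on the desk, bears over 1 N of the collector's load; the collector leans under 0.009 rad (about 1 mm of dip there); both are at rest (contact force between the fingers and collector above 4 N and horizontal distance between the grasp point and corner below 0.05 m and contact force between wedge and collector above 1 N and angle between collector's own z axis and vertical below 0.009 rad and angular speed of collector below 0.05 rad/s and linear speed of wedge below 0.01 m/s and height (world z) of wedge below 0.004 m); the arm keeps its last pose, push and grip.
It fails at once if the wedge is lifted off the desk or tipped up (height (world z) of wedge above 0.012 m or angle between wedge's own z axis and vertical above 0.25 rad).
It fails at once if the wedge is gripped or rammed (more than 30 N from the fingers) (contact force between the fingers and wedge above 30 N).
It fails at once if the collector is shoved more than 25 mm, lifted or tipped well beyond its own rocking (distance of collector from where it was at the start of the episode above 0.025 m or angle between collector's own z axis and vertical above 0.09 rad).
It fails at once if the collector is pressed harder than 40 N (contact force between the fingers and collector above 40 N).
It fails at once if a polish bottle, the buffer or the jar is moved more than 15 mm or tipped (distance of any of polish_wine, polish_nude, buffer, powder_jar from where it was at the start of the episode above 0.015 m or angle between any of polish_wine, polish_nude's own z axis and vertical above 0.5 rad).
It also fails if it takes over 51 s, if anything falls off the work surface, if the arm or the gripper's body presses on something with over 40 N, if the wrist force passes 120 N, or if a joint passes its speed limit or range.

### The arm

A 6-joint arm with a two-finger parallel gripper is mounted at the origin on the work surface. World frame = base frame: x ahead of the robot, y to its left, z up, the work surface at z = 0. Lengths are in mm, angles in rad, forces in N, time in s.
With the tool pointing down it reaches from about 350 to 875 mm from the base axis. Payload 4.2 kg.
Tool frame: the origin (TCP) lies midway between the tips of the shut fingers; the grasp point (between the pads) lies 19 mm behind it (arm.grasp_offset is the distance from the TCP to the grasp point, in mm); z points along the fingers, y is the direction in which the jaws open and shut (so a half turn about z gives the same grasp; the last joint's range is limited). The gripper opens to 85 mm and grips with 20 to 120 N. Pads are 22 mm wide; open, the fingers measure 114 mm over their backs; the gripper's body (76 mm by 85 mm) begins 54 mm behind the grasp point. The pads swing forward as they close: fully open they stand 13 mm farther back than shut.
Start: joints at [-1.037, 0.385, 0.008, 0, -1.194, -0.259], TCP at [169.613, -601.524, 231.312] pointing down, gripper open.
Joint ranges: [-3.14, 3.14], [-1.21, 2.06], [-1.07, 1.41], [-3.16, 2.05], [-2.99, -0.16], [-3.1, 3.1]. Speed limits (rad/s): [2.79, 2.79, 3.14, 3.14, 3.14, 3.14].

### API

Orientations are given as a unit quaternion [x, y, z, w].
In Python, from bench import arm gives the robot as it stands.
- The arm moves only by the tool move_arm, never from a script. Its argument "moves" is a list of rows, each an object with "gripper": the gripper's target within -1 to 1 (fully open at 1, half-way at 0, shut at -1); "xyz": the shift along the tool's x, y, z in cm, a list of three; "angular": the turn, a rotation vector about the tool's x, y, z in rad, a list of three. In form: [{"gripper": gripper, "xyz": [dx, dy, dz], "angular": [wx, wy, wz]}, ...]. A call has 1 to 10 rows; each row is the pose to reach, as a shift and turn from the pose commanded when the call began, along the tool's axes at that moment; what a row does not reach only later rows make up. A row lasts 1/8 s, in which the tool goes at most 62.5 mm and 10.7 degrees, less where a joint would pass 70% of its speed; a pose out of reach is approached as far as the arm can. A call with a gripper value outside its range is refused whole. The fingers move at their own pace and stop on an object; the grip force is fixed at half the most. Time passes only in rows, so rows that repeat a pose let the fingers close. It gives the time, the measured TCP pose, the force and the opening at its end, in the units of the state.
- arm.read_state(): the state, without advancing time (a new reading comes with each control period).
- arm.get_image(name): name is "side" or "top" or "wrist"; returns (picture, depth): 480x640x3 uint8, blue, green, red; 480x640 float32, mm along the optical axis (not along the pixel's ray), 0 where there is no reading.
- arm.get_calibration(name): a dict with "camera_matrix" (3x3 intrinsics, pixels), "k1" (the pictures are not rectified: a ray, as slopes to the right and down, at radius r is drawn at 1 + k1 r^2 times it, then the intrinsics apply), "R" (3x3) and "t" (3): a world point X has camera coordinates R X + t. Camera axes: x right, y down, z forward; pixel columns grow to the right and rows downward; lengths in mm; the calibration is good to about 2 mm. A picture is of the moment at which its call begins: read the wrist's pose just before it. get_calibration takes no time and is no camera call; for the wrist camera it gives the pose at the moment of the call.
- arm.job_done(): hands the job in, once; it reports no verdict.
The state is a dict: "clock": time; "joints": joint angles; "joint_vel": joint speeds; "joint_efforts": joint torques, N m; "position": TCP position; "ee_rot": TCP orientation; "contact_force": force on the tool from outside, world axes, zero at the start; "wrist_torque": the same for the moment, N m; "gripper_width": finger opening in mm.
Only numpy, scipy, OpenCV 4.12 (cv2) and the standard library are available. Lean on these libraries where they do the work, as an engineer would, in place of code of your own. Each camera call takes 0.05 s, during which the arm holds its last target. There are 200 camera calls.

## Working session

There is one attempt and no reset: what is moved stays moved. The work goes in short steps, Python scripts to look and compute and a tool call to move; the robot and the scene stay as the last step left them, time stands still between calls to the robot, and variables do not carry over. Pictures are saved under pics/ and viewed, about 8 in all and at most 12, crops included, and the job is handed in when it is done.

Besides the shell and the picture viewer there is one more tool, called after "Call:" as name(argument=value, ...) on one line, values as JSON. move_arm: Moves the arm, as the interface text tells. Its arguments: {"type":"object","properties":{"moves":{"type":"array","items":{"type":"object","properties":{"gripper":{"type":"number"},"xyz":{"type":"array","items":{"type":"number"}},"angular":{"type":"array","items":{"type":"number"}}}}}},"required":["moves"]}

```bash
mkdir -p pics; cat > h.py <<'E'
import numpy as np, cv2
from bench import arm
from scipy.spatial.transform import Rotation as Ro
def snap(n,f):
    c=arm.get_calibration(n); im,d=arm.get_image(n); cv2.imwrite('pics/'+f+'.png',im); np.savez('pics/'+f+'.npz',im=im,d=d,K=c['camera_matrix'],k1=c['k1'],R=c['R'],t=c['t']); return im,d,c
def load(f):
    z=np.load('pics/'+f+'.npz'); return z['im'],z['d'],dict(camera_matrix=z['K'],k1=float(z['k1']),R=z['R'],t=z['t'])
def rays(uv,c):
    K=np.array(c['camera_matrix'],float); 
    return cv2.undistortPoints(np.array(uv,float).reshape(-1,1,2),K,np.array([c['k1'],0,0,0.]))[:,0]
def onplane(uv,c,z):
    s=rays(uv,c); R=np.array(c['R']);t=np.array(c['t']).ravel(); o=-R.T@t
    w=np.c_[s,np.ones(len(s))]@R
    return o+w*((z-o[2])/w[:,2])[:,None]
def xyz(d,c):
    v,u=np.mgrid[0:480,0:640]; s=rays(np.c_[u.ravel(),v.ravel()],c); R=np.array(c['R']);t=np.array(c['t']).ravel()
    p=np.c_[s,np.ones(len(s))]*d.ravel()[:,None]
    return ((p-t)@R).reshape(480,640,3)
E
python3 - <<'E'
from h import *
for n in('top','side'):
    im,d,c=snap(n,n+'0'); print(n,-np.array(c['R']).T@np.array(c['t']).ravel())
s=arm.read_state(); print(s['clock'],s['position'],s['ee_rot'],s['contact_force'],s['gripper_width'])
E
```

```text
top [ 322.26412846  -10.31022471 1197.69397214]
side [467.06093115 578.22131431 750.70417586]
0.1 [ 169.45776791 -601.04757616  230.3367586 ] [-1.36901012e-01  9.90584258e-01  9.52152369e-04 -1.86964970e-04] [ 0.82348011  0.30182234 -0.45209105] 85.39660285036702
```

View pics/top0.png

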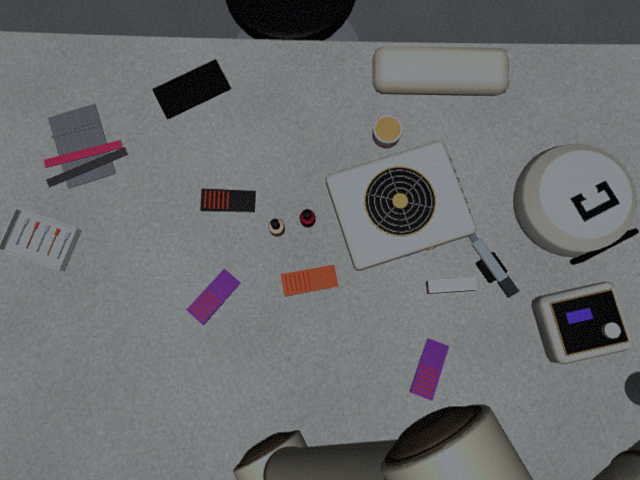

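View pics/side0.png

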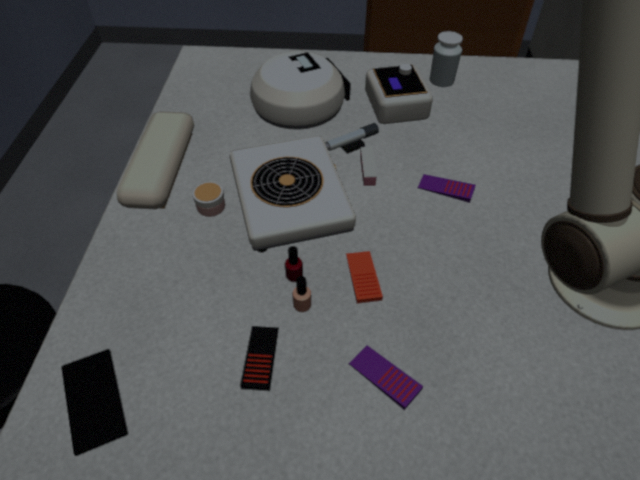

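The top view shows the coral wedge at (310,280), with the ridged back at left and the tip at right. Look-alikes are purple at (214,297), purple at (429,369) and black at (228,201). I choose the coral one, which points at the collector's near left corner at about (357,268). Bottles are at (277,227) and (308,217), the jar at (387,130) and the buffer at (451,285).

```bash
python3 - <<'E'
from h import *
out={}
for n in('top0','side0'):
    im,d,c=load(n); P=xyz(d,c); hsv=cv2.cvtColor(im,cv2.COLOR_BGR2HSV)
    print(n,'desk z',np.median(P[300:330,300:340,2]) )
    m=((hsv[...,0]<12)&(hsv[...,1]>150)&(hsv[...,2]>90)).astype(np.uint8)
    k,l,st,ce=cv2.connectedComponentsWithStats(m)
    for i in range(1,k):
        if st[i,4]>300:
            ys,xs=np.where(l==i); q=onplane(np.c_[xs,ys],c,6)[:,:2].astype(np.float32)
            r=cv2.minAreaRect(q); print('coral',ce[i],st[i,4],r,'\n',cv2.boxPoints(r).round(1))
    # collector top
    m=((abs(P[...,2]-60)<8)&(P[...,0]>380)&(P[...,0]<750)&(P[...,1]<60)&(P[...,1]>-250)&(d>0)).astype(np.uint8)
    m=cv2.morphologyEx(m,cv2.MORPH_OPEN,np.ones((5,5),np.uint8))
    k,l,st,ce=cv2.connectedComponentsWithStats(m); 
    for i in np.argsort(-st[1:,4])[:2]+1:
        ys,xs=np.where(l==i); q=onplane(np.c_[xs,ys],c,60)[:,:2].astype(np.float32)
        r=cv2.minAreaRect(q); print('coll',ce[i],st[i,4],r,np.median(P[l==i][:,2]),'\n',cv2.boxPoints(r).round(1))
im,d,c=load('top0')
print(onplane([[276,222],[307,213]],c,74),onplane([[451,285],[427,285],[476,285]],c,26))
cv2.imwrite('pics/crop.png',cv2.resize(im[180:320,250:490],None,fx=3.2,fy=3.2,interpolation=2))
E
```

```text
top0 desk z -0.8187914208829974
coral [308.80034423 279.92685026] 1162 ((432.9388427734375, 20.476184844970703), (43.554080963134766, 108.2057876586914), 11.932184219360352) 
 [[400.4  68.9]
 [422.8 -37. ]
 [465.4 -28. ]
 [443.1  77.9]]
coll [393.85105806 203.67733767] 11058 ((581.43603515625, -153.82974243164062), (198.06239318847656, 246.7984161376953), 19.26143455505371) 60.038740253162345 
 [[ 447.2  -70. ]
 [ 528.7 -303. ]
 [ 715.6 -237.7]
 [ 634.2   -4.7]]
side0 desk z 0.039506699996222354
coral [363.44736842 275.53811252] 1102 ((429.9859313964844, 21.33905792236328), (43.45021438598633, 100.70195770263672), 13.14757251739502) 
 [[397.4  65.4]
 [420.3 -32.6]
 [462.6 -22.8]
 [439.7  75.3]]
coll [287.86598672 190.08752372] 8432 ((579.6600341796875, -147.87940979003906), (196.2427215576172, 249.33587646484375), 19.080894470214844) 60.08053790010274 
 [[ 446.2  -62.1]
 [ 527.7 -297.8]
 [ 713.1 -233.6]
 [ 631.6    2. ]]
[[536.18060749  85.04965262  74.        ]
 [555.24818955  25.97419411  74.        ]] [[ 427.66401848 -258.90351336   26.        ]
 [ 426.45243961 -212.06865728   26.        ]
 [ 428.94271407 -307.53458643   26.        ]]
```

View pics/crop.png

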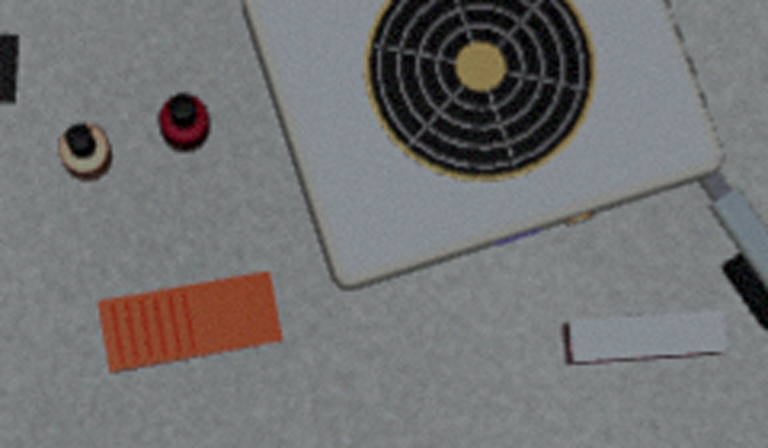

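The crop confirms it: coral wedge with the ridged back on the left and its plain tip toward the near left corner; violet display and button are on the near edge. Next I move above it, clear of everything, for a wrist view.

```bash
cat >> h.py <<'E'
def go(x,y,z,yaw,s=None):
    """shift (cm) and turn to bring tool to xyz with tool x at yaw deg, pointing down"""
    s=s or arm.read_state(); R0=Ro.from_quat(s['ee_rot']); a=np.radians(yaw)
    T=Ro.from_matrix(np.c_[[np.cos(a),np.sin(a),0],[np.sin(a),-np.cos(a),0],[0,0,-1]])
    return (R0.inv().apply(np.array([x,y,z])-s['position'])/10).round(2),(R0.inv()*T).as_rotvec().round(3)
E
python3 - <<'E'
from h import *
print(go(430,-300,230,-120)); print(go(415,60,180,-77.5))
E
```

```text
(array([-33.24,  21.91,   0.07]), array([ 0.002,  0.001, -0.773]))
(array([-41.56,  56.96,   5.14]), array([ 2.000e-03,  1.000e-03, -1.514e+00]))
```

Call:
move_arm(moves=[{"gripper": -0.72,"xyz": [-33.2,21.9,0],"angular": [0,0,-0.77]},{"gripper": -0.72,"xyz": [-33.2,21.9,0],"angular": [0,0,-0.77]},{"gripper": -0.72,"xyz": [-33.2,21.9,0],"angular": [0,0,-0.77]},{"gripper": -0.72,"xyz": [-33.2,21.9,0],"angular": [0,0,-0.77]},{"gripper": -0.72,"xyz": [-33.2,21.9,0],"angular": [0,0,-0.77]},{"gripper": -0.72,"xyz": [-35,32,0],"angular": [0,0,-1.1]},{"gripper": -0.72,"xyz": [-38,42,1],"angular": [0,0,-1.4]},{"gripper": -0.72,"xyz": [-40,50,3],"angular": [0,0,-1.51]},{"gripper": -0.72,"xyz": [-41.5,57,5],"angular": [0,0,-1.51]},{"gripper": -0.72,"xyz": [-41.5,57,5],"angular": [0,0,-1.51]}])

```text
clock: 1.35
position: [409.3, -56.1, 200.5]
ee_rot: [0.779, -0.627, 0.0, -0.0]
contact_force: [1.6, -0.1, 0.2]
gripper_width: 12.0
```

```bash
python3 - <<'E'
from h import *
print(go(412,70,180,-77.5))
E
```

```text
(array([-12.26,  -2.95,   2.05]), array([-0.   ,  0.   , -0.003]))
```

Call:
move_arm(moves=[{"gripper": -0.72,"xyz": [-12.3,-3,2],"angular": [0,0,0]},{"gripper": -0.72,"xyz": [-12.3,-3,2],"angular": [0,0,0]},{"gripper": -0.72,"xyz": [-12.3,-3,2],"angular": [0,0,0]},{"gripper": -0.72,"xyz": [-12.3,-3,2],"angular": [0,0,0]}])

```text
clock: 1.85
position: [412.5, 68.7, 180.5]
ee_rot: [0.779, -0.627, -0.0, 0.0]
contact_force: [-0.4, 0.3, 0.5]
gripper_width: 11.6
```

```bash
python3 - <<'E'
from h import *
im,d,c=snap('wrist','w1'); s=arm.read_state(); print(s['position'],s['clock'])
E
```

```text
[412.58147078  67.99853344 180.62188378] 1.9
```

View pics/w1.png

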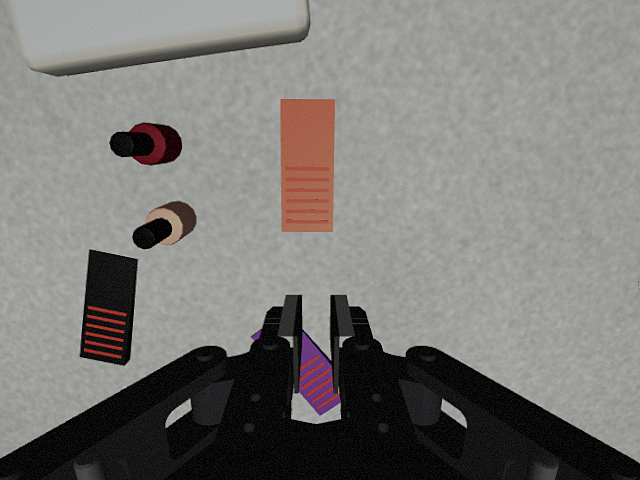

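The wrist view shows the coral wedge at (307,165) with its back edge at row 232 and tip at row 99. The collector's near left corner is at about (308,35). I measure both from here.

```bash
cat >> h.py <<'E'
def wedge(im,c):
    hsv=cv2.cvtColor(im,cv2.COLOR_BGR2HSV)
    m=((hsv[...,0]<14)&(hsv[...,1]>100)&(hsv[...,2]>110)).astype(np.uint8)
    m=cv2.morphologyEx(m,cv2.MORPH_CLOSE,np.ones((9,9),np.uint8))
    k,l,st,ce=cv2.connectedComponentsWithStats(m); i=1+np.argmax(st[1:,4])
    ys,xs=np.where(l==i); r=cv2.minAreaRect(np.c_[xs,ys].astype(np.float32)); b=cv2.boxPoints(r)
    return st[i],b
E
python3 - <<'E'
from h import *
im,d,c=load('w1'); st,b=wedge(im,c); print(st,b.round(1).tolist())
b=b[np.argsort(b[:,1])]; tip=onplane(b[:2],c,2)[:,:2]; bk=onplane(b[2:],c,12)[:,:2]
t,k=tip.mean(0),bk.mean(0); v=t-k; print('tip',t,'back',k,'len',np.linalg.norm(v),'w',np.linalg.norm(tip[0]-tip[1]),np.linalg.norm(bk[0]-bk[1]),'head',np.degrees(np.arctan2(v[1],v[0])))
P=xyz(d,c); m=(abs(P[...,2]-60)<2)&(d>0); m[120:]=0
print('z top',np.median(P[m][:,2]), 'desk',np.median(P[100:200,400:600,2]))
ys,xs=np.where(m); q=onplane(np.c_[xs,ys],c,60)[:,:2]
# in collector frame guess: extents
a=np.radians(19.2)
for a in np.radians([18.7,19.2,19.7]):
    ex=np.array([np.cos(a),np.sin(a)]);ey=np.array([-np.sin(a),np.cos(a)])
    x=q@ex;y=q@ey
    # left edge: max y per x-bin ; near edge: min x per y-bin
    L=[(xb,y[(x>xb)&(x<xb+4)].max()) for xb in np.arange(x.min()+20,x.max()-10,10) if ((x>xb)&(x<xb+4)).sum()>3]
    N=[(yb,x[(y>yb)&(y<yb+3)].min()) for yb in np.arange(y.max()-35,y.max()-12,4) if ((y>yb)&(y<yb+3)).sum()>3]
    L=np.array(L);N=np.array(N); print(np.degrees(a),'slope',np.polyfit(L[:,0],L[:,1],1)[0],L[:,1].round(1)[:14],N[:,1].round(1))
    yl=np.median(L[:,1]);xn=np.median(N[:,1]); print('corner pt',(xn+22)*ex+(yl-22)*ey)
E
```

```text
[ 281   99   54  133 6991] [[281.0, 231.0], [281.0, 99.0], [334.0, 99.0], [334.0, 231.0]]
tip [440.38420595 -34.48013922] back [417.52103447  71.93969895] len 108.8480894009952 w 43.44971167130758 46.242571666781664 head -77.87491665386068
z top 58.918978229341604 desk -1.0109586878232206
18.7 slope 0.005874223504934516 [-212.2 -213.6 -214.7 -214.3 -213.3 -213.9 -213.6 -212.5 -213.6 -213.1
 -212.9 -212.8 -211.8 -211.9] [531.  502.1 470.3 437.4 404.1 401.9]
corner pt [526.15059843 -70.24642251]
19.2 slope -0.0029564569302256375 [-215.9 -217.4 -218.5 -218.3 -217.4 -218.1 -217.9 -216.8 -218.  -217.6
 -217.5 -217.5 -216.6 -216.7] [530.8 503.1 474.5 443.6 412.2 399.9]
corner pt [533.07942344 -68.01688668]
19.7 slope -0.011786912219745004 [-219.5 -221.2 -222.4 -222.2 -221.4 -222.2 -222.1 -221.  -222.4 -222.
 -222.  -222.1 -221.3 -221.5] [524.7 498.5 471.2 442.8 413.3 400.1]
corner pt [533.19984425 -68.31135174]
```

Call:
move_arm(moves=[{"gripper": -0.72,"xyz": [-2.9,-0.6,6],"angular": [0,0,0]},{"gripper": -0.72,"xyz": [-2.9,-0.6,12],"angular": [0,0,0]},{"gripper": -0.72,"xyz": [-2.9,-0.6,16],"angular": [0,0,0]},{"gripper": -0.72,"xyz": [-2.9,-0.6,17.6],"angular": [0,0,0]},{"gripper": -0.72,"xyz": [-2.9,-0.6,17.6],"angular": [0,0,0]}])

```text
clock: 2.52
position: [412.1, 96.3, 3.8]
ee_rot: [0.778, -0.629, -0.0, 0.002]
contact_force: [-0.7, -0.2, 0.3]
gripper_width: 11.9
```

```bash
python3 - <<'E'
from h import *
im,d,c=snap('wrist','w2'); s=arm.read_state(); print(s['position'],s['clock'],s['contact_force'])
print(go(422,62,4,-77.5),go(451.6-11*.326+0,-18+11*.945,4,-71))
E
```

```text
[412.87153092  97.00740599   4.79739838] 2.575 [-0.60402833  0.07423599  0.37342348]
(array([ 3.61, -0.16,  0.08]), array([ 0.001, -0.   , -0.006])) (array([10.97, -1.24,  0.08]), array([ 0.001, -0.   , -0.12 ]))
```

View pics/w2.png

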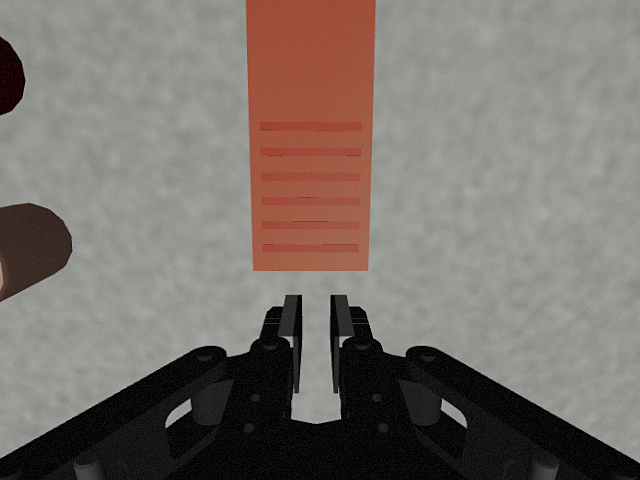

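Fingers sit behind the wedge's back edge (row 270), centred about 2 mm off. Next, a slow push with a gentle turn to line it up with the foot.

Call:
move_arm(moves=[{"gripper": -0.72,"xyz": [0.8,-0.2,0],"angular": [0,0,0]},{"gripper": -0.72,"xyz": [1.6,-0.2,0],"angular": [0,0,0]},{"gripper": -0.72,"xyz": [2.3,-0.24,0],"angular": [0,0,-0.01]},{"gripper": -0.72,"xyz": [3.1,-0.32,0],"angular": [0,0,-0.025]},{"gripper": -0.72,"xyz": [3.9,-0.41,0],"angular": [0,0,-0.04]},{"gripper": -0.72,"xyz": [4.7,-0.5,0],"angular": [0,0,-0.055]},{"gripper": -0.72,"xyz": [5.5,-0.6,0],"angular": [0,0,-0.07]},{"gripper": -0.72,"xyz": [6.3,-0.7,0],"angular": [0,0,-0.085]},{"gripper": -0.72,"xyz": [7.1,-0.8,0],"angular": [0,0,-0.1]},{"gripper": -0.72,"xyz": [7.8,-0.9,0],"angular": [0,0,-0.115]}])

```text
clock: 3.82
position: [438.1, 23.4, 4.7]
ee_rot: [0.814, -0.581, -0.0, 0.0]
contact_force: [0.3, -0.2, 1.2]
gripper_width: 11.9
```

```bash
python3 - <<'E'
from h import *
im,d,c=snap('wrist','w3'); s=arm.read_state(); print(s['position'],s['clock'],s['contact_force'])
it,d,c2=snap('top','t3')
cv2.imwrite('pics/w3t.png',np.hstack([cv2.resize(im,(400,300)),cv2.resize(it[200:350,260:460],(400,300),interpolation=2)]))
E
```

```text
[438.21795475  22.99952467   4.72401049] 3.875 [ 0.16762649 -0.75703989 -0.31440036]
```

View pics/w3t.png

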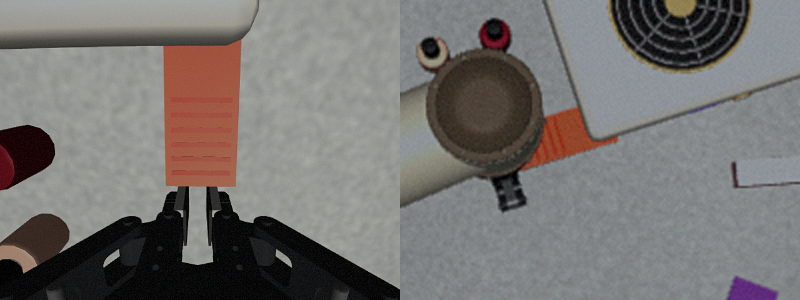

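```bash
python3 - <<'E'
from h import *
a=np.radians(19.1); ex=np.array([np.cos(a),np.sin(a)]);ey=np.array([-np.sin(a),np.cos(a)])
for f in('w3','t3'):
    im,d,c=load(f); P=xyz(d,c); hsv=cv2.cvtColor(im,cv2.COLOR_BGR2HSV)
    m=(abs(P[...,2]-60)<6)&(d>0)&(hsv[...,1]<60)&(P[...,0]>380)&(P[...,1]<40)
    if f=='t3': m=cv2.morphologyEx(m.astype(np.uint8),cv2.MORPH_OPEN,np.ones((5,5),np.uint8))>0
    ys,xs=np.where(m); q=onplane(np.c_[xs,ys],c,60)[:,:2]; x=q@ex;y=q@ey
    print(f,m.sum(),'left y',[round(np.percentile(y[(x>b)&(x<b+5)],99.5),1) for b in (430,445,460)],'near x',[(b,round(np.percentile(x[(y>b)&(y<b+6)],0.5),1)) for b in (-260,-250,-240,-235,-230) if ((y>b)&(y<b+6)).sum()>5])
    w=(hsv[...,0]<14)&(hsv[...,1]>110)&(hsv[...,2]>80)&(P[...,2]<20); ys,xs=np.where(w); q=onplane(np.c_[xs,ys],c,5)[:,:2]; x=q@ex;y=q@ey
    print('wedge y rng',np.percentile(y,[.5,99.5]),[(b,np.percentile(x[(y>b)&(y<b+5)],[1,99]).round(1)) for b in range(-245,-125,15) if ((y>b)&(y<b+5)).sum()>5])
E
```

```text
w3 24163 left y [np.float64(-133.4), np.float64(-113.7), np.float64(-130.1)] near x []
wedge y rng [-217.37609147 -131.15920361] [(-215, array([395.6, 438.9])), (-200, array([395.4, 439.3])), (-185, array([395.4, 439.7])), (-170, array([395.3, 439.9])), (-155, array([395.3, 440.2])), (-140, array([395.1, 440.8]))]
t3 7773 left y [np.float64(-217.2), np.float64(-214.8), np.float64(-217.5)] near x [(-260, np.float64(406.2)), (-250, np.float64(403.7)), (-240, np.float64(402.7)), (-235, np.float64(403.2)), (-230, np.float64(403.8))]
wedge y rng [-283.15823032  388.3757188 ] [(-215, array([399.7, 441.8])), (-200, array([399.5, 442.2])), (-185, array([400. , 442.6])), (-170, array([400.8, 419.6])), (-155, array([399.9, 404.9]))]
```

Wedge is square to the collector and within ~3 mm of the foot line. Continuing in small steps while watching force.

Call:
move_arm(moves=[{"gripper": -0.72,"xyz": [0.6,0,0],"angular": [0,0,0]},{"gripper": -0.72,"xyz": [1.2,0,0],"angular": [0,0,0]},{"gripper": -0.72,"xyz": [1.6,0,0],"angular": [0,0,0]},{"gripper": -0.72,"xyz": [1.6,0,0],"angular": [0,0,0]}])

```text
clock: 4.42
position: [443.2, 8.5, 4.8]
ee_rot: [0.813, -0.582, 0.0, -0.0]
contact_force: [1.0, -0.3, -0.1]
gripper_width: 12.0
```

Call:
move_arm(moves=[{"gripper": -0.72,"xyz": [0.2,0,0],"angular": [0,0,0]},{"gripper": -0.72,"xyz": [0.4,0,0],"angular": [0,0,0]}])

```text
clock: 4.68
position: [444.4, 5.0, 4.8]
ee_rot: [0.813, -0.582, -0.0, -0.0]
contact_force: [-0.8, 0.3, -0.6]
gripper_width: 12.4
```

Call:
move_arm(moves=[{"gripper": -0.72,"xyz": [0.2,0,0],"angular": [0,0,0]},{"gripper": -0.72,"xyz": [0.4,0,0],"angular": [0,0,0]}])

```text
clock: 4.92
position: [445.7, 1.1, 4.8]
ee_rot: [0.813, -0.582, 0.0, -0.0]
contact_force: [-0.4, 0.3, -0.4]
gripper_width: 12.0
```

Call:
move_arm(moves=[{"gripper": -0.72,"xyz": [0.2,0,0],"angular": [0,0,0]},{"gripper": -0.72,"xyz": [0.4,0,0],"angular": [0,0,0]}])

```text
clock: 5.18
position: [447.0, -2.7, 4.8]
ee_rot: [0.813, -0.582, 0.0, -0.0]
contact_force: [-0.7, 0.5, -0.0]
gripper_width: 11.7
```

Call:
move_arm(moves=[{"gripper": -0.72,"xyz": [0.2,0,0],"angular": [0,0,0]},{"gripper": -0.72,"xyz": [0.3,0,0],"angular": [0,0,0]}])

```text
clock: 5.42
position: [448.0, -5.6, 4.8]
ee_rot: [0.813, -0.582, -0.0, 0.0]
contact_force: [-0.4, 0.3, 0.3]
gripper_width: 11.9
```

Call:
move_arm(moves=[{"gripper": -0.72,"xyz": [0.2,0,0],"angular": [0,0,0]},{"gripper": -0.72,"xyz": [0.3,0,0],"angular": [0,0,0]}])

```text
clock: 5.68
position: [448.9, -8.2, 4.8]
ee_rot: [0.813, -0.582, -0.0, -0.0]
contact_force: [-1.3, 3.2, 1.3]
gripper_width: 12.0
```

Call:
move_arm(moves=[{"gripper": -0.72,"xyz": [0.1,0,0],"angular": [0,0,0]},{"gripper": -0.72,"xyz": [0.1,0,0],"angular": [0,0,0]}])

```text
clock: 5.92
position: [449.3, -9.1, 4.8]
ee_rot: [0.813, -0.582, -0.0, -0.0]
contact_force: [-1.5, 3.8, 1.6]
gripper_width: 11.8
```

Call:
move_arm(moves=[{"gripper": -0.72,"xyz": [0.1,0,0],"angular": [0,0,0]},{"gripper": -0.72,"xyz": [0.1,0,0],"angular": [0,0,0]}])

```text
clock: 6.18
position: [449.5, -9.9, 4.8]
ee_rot: [0.813, -0.582, -0.0, -0.0]
contact_force: [-2.0, 5.3, 1.1]
gripper_width: 11.5
```

Contact at about 5.7 N. Backing off, rising, then going over the corner to test it.

Call:
move_arm(moves=[{"gripper": -0.72,"xyz": [-1.0,0,0],"angular": [0,0,0]},{"gripper": -0.72,"xyz": [-2,0,-0.5],"angular": [0,0,0]},{"gripper": -1,"xyz": [-2,0,-5],"angular": [0,0,0]},{"gripper": -1,"xyz": [-2,0,-9],"angular": [0,0,0]},{"gripper": -1,"xyz": [-2,0,-9],"angular": [0,0,0]}])

```text
clock: 6.8
position: [445.1, 9.9, 98.0]
ee_rot: [0.814, -0.581, 0.002, -0.003]
contact_force: [0.5, 0.9, -0.1]
gripper_width: 0.3
```

```bash
python3 - <<'E'
from h import *
im,d,c=snap('wrist','w4'); s=arm.read_state(); print(s['position'],s['clock'],s['contact_force'],s['gripper_width'])
print(go(474,-84,75,-71))
for f in('side0','side4'):
    if f=='side4': snap('side',f)
    im,d,c=load(f); P=xyz(d,c); a=np.radians(19.1); ex=np.array([np.cos(a),np.sin(a)]);ey=np.array([-np.sin(a),np.cos(a)])
    u=(P[...,:2]-[580.5,-152])@ex; v=(P[...,:2]-[580.5,-152])@ey; m=(abs(u)<92)&(abs(v)<117)&(abs(P[...,2]-60)<5)&(np.hypot(u,v)>60)
    A=np.c_[u[m],v[m],np.ones(m.sum())]; co,*_=np.linalg.lstsq(A,P[m][:,2],rcond=None); print(f,m.sum(),co, 'corner z',co@[-78,103,1])
E
```

```text
[443.66416148   9.38919762  96.25503103] 6.85 [ 0.84056801 -0.60344531  0.23971911] -0.015789509633640255
(array([9.82, 0.16, 2.12]), array([-0.004,  0.   , -0.002]))
side0 5967 [ 1.07185147e-03 -5.24657799e-04  5.98291700e+01] corner z 59.691525866377305
side4 5447 [ 2.57019097e-04 -2.90084836e-04  5.98571647e+01] corner z 59.807238479918524
```

Call:
move_arm(moves=[{"gripper": -1,"xyz": [5,0.1,0],"angular": [0,0,0]},{"gripper": -1,"xyz": [9.8,0.1,1],"angular": [0,0,0]},{"gripper": -1,"xyz": [9.8,0.1,2.5],"angular": [0,0,0]},{"gripper": -1,"xyz": [9.8,0.1,2.8],"angular": [0,0,0]}])

```text
clock: 7.4
position: [472.0, -84.9, 64.6]
ee_rot: [0.813, -0.582, -0.002, 0.002]
contact_force: [0.1, 0.5, 0.6]
gripper_width: 0.2
```

Call:
move_arm(moves=[{"gripper": -1,"xyz": [0,0,0.2],"angular": [0,0,0]},{"gripper": -1,"xyz": [0,0,0.4],"angular": [0,0,0]}])

```text
clock: 7.65
position: [473.9, -83.8, 62.9]
ee_rot: [0.814, -0.581, 0.0, -0.0]
contact_force: [-0.1, 0.3, 0.1]
gripper_width: 0.2
```

Call:
move_arm(moves=[{"gripper": -1,"xyz": [0,0,0.1],"angular": [0,0,0]},{"gripper": -1,"xyz": [0,0,0.2],"angular": [0,0,0]}])

```text
clock: 7.9
position: [474.0, -84.0, 61.0]
ee_rot: [0.814, -0.582, 0.0, -0.0]
contact_force: [0.5, -0.4, 0.6]
gripper_width: -0.0
```

Call:
move_arm(moves=[{"gripper": -1,"xyz": [0,0,0.1],"angular": [0,0,0]},{"gripper": -1,"xyz": [0,0,0.1],"angular": [0,0,0]}])

```text
clock: 8.15
position: [473.9, -84.2, 60.1]
ee_rot: [0.813, -0.582, 0.0, -0.0]
contact_force: [-0.6, 0.9, 3.2]
gripper_width: 0.4
```

Call:
move_arm(moves=[{"gripper": -1,"xyz": [0,0,0.1],"angular": [0,0,0]},{"gripper": -1,"xyz": [0,0,0.1],"angular": [0,0,0]}])

```text
clock: 8.4
position: [474.0, -84.2, 60.0]
ee_rot: [0.814, -0.582, 0.0, -0.0]
contact_force: [-3.6, 2.3, 10.7]
gripper_width: -0.1
```

Call:
move_arm(moves=[{"gripper": -1,"xyz": [0,0,0.05],"angular": [0,0,0]},{"gripper": -1,"xyz": [0,0,0.05],"angular": [0,0,0]},{"gripper": -1,"xyz": [0,0,0.05],"angular": [0,0,0]},{"gripper": -1,"xyz": [0,0,0.05],"angular": [0,0,0]}])

```text
clock: 8.9
position: [473.9, -84.2, 59.9]
ee_rot: [0.814, -0.581, 0.0, -0.0]
contact_force: [-4.4, 3.2, 13.8]
gripper_width: -0.0
```

```bash
python3 - <<'E'
from h import *
a=np.radians(19.1); ex=np.array([np.cos(a),np.sin(a)]);ey=np.array([-np.sin(a),np.cos(a)])
for f in('side0','side4','side5','side6'):
    if f>'side4': snap('side',f)
    im,d,c=load(f); P=xyz(d,c)
    u=(P[...,:2]-[580.5,-152])@ex; v=(P[...,:2]-[580.5,-152])@ey; m=(abs(u)<92)&(abs(v)<117)&(abs(P[...,2]-60)<5)&(np.hypot(u,v)>60)&(np.hypot(u+78,v-103)>35)
    A=np.c_[u[m],v[m],np.ones(m.sum())]; co,*_=np.linalg.lstsq(A,P[m][:,2],rcond=None); print(f,m.sum(),co.round(5), 'corner z',co@[-78,103,1])
    # position shift: white rect
    mm=(abs(u)<130)&(abs(v)<150)&(abs(P[...,2]-60)<8); 
    mm=cv2.morphologyEx(mm.astype(np.uint8),cv2.MORPH_OPEN,np.ones((5,5),np.uint8)); ys,xs=np.where(mm); print(cv2.minAreaRect(onplane(np.c_[xs,ys],c,60)[:,:2].astype(np.float32)))
s=arm.read_state(); print(s['clock'],s['position'],s['contact_force'])
im,d,c=load('side6'); cv2.imwrite('pics/fin.png',cv2.resize(im[120:320,200:440],None,fx=3,fy=3))
E
```

```text
side0 5503 [ 6.100000e-04 -1.700000e-04  5.984819e+01] corner z 59.78306844496744
((579.7141723632812, -147.91021728515625), (196.19200134277344, 249.4176025390625), 19.14573097229004)
side4 5348 [ 7.000000e-05 -1.400000e-04  5.986532e+01] corner z 59.845195300563816
((579.862060546875, -148.1506805419922), (196.4171600341797, 249.06761169433594), 19.03542137145996)
side5 4850 [ 5.600000e-04 -8.200000e-04  5.984093e+01] corner z 59.71275062047194
((580.1498413085938, -148.18170166015625), (195.9738006591797, 248.83383178710938), 19.209678649902344)
side6 4840 [ 5.000000e-04 -1.600000e-04  5.988664e+01] corner z 59.83062115764129
((579.8651123046875, -148.1260986328125), (196.14175415039062, 249.02386474609375), 19.03542709350586)
9.0 [473.94658812 -84.19201414  59.95138292] [-4.91393083  3.56344923 13.97770661]
```

View pics/fin.png

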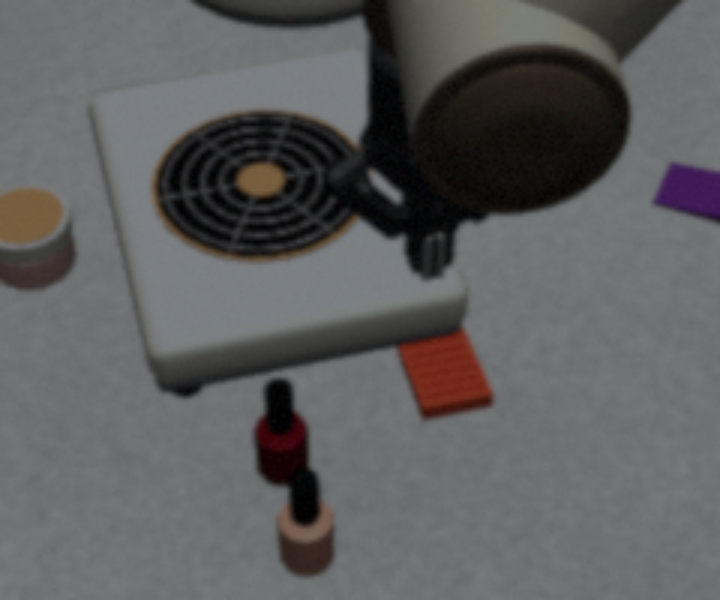

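The picture shows the fingers pressing on the near left corner at (432,265) and the wedge flat under it at (445,375). The bottles and jar are standing as before. The force is steady at about 14 N with no dip, so I'm handing in.

```bash
python3 -c "
from bench import arm
print(arm.job_done()); s=arm.read_state(); print(s['clock'],s['position'],s['contact_force'])"
```

```text
the job is handed in; nothing more can be done
None
the job is handed in; nothing more can be done
```

The job is handed in, about 9 s into the 51 s allowed; no verdict was reported. I pushed the coral wedge under the short foot with two slightly open fingertips, turning it about 7° to line up. I stopped when the push force reached about 5.7 N, then backed off and pressed the corner with the fingers shut, which is where the arm was left.

- **Pressing force:** the last reading was about 14 N downward. The fingertip was at about (474, -84, 60) mm, near my estimated corner point.
- **Level:** the collector's top leans under 0.001 rad. The corner stands at 59.7–59.8 mm, the same as at the start, so it neither dips nor is jacked up.
- **Collector position:** it moved under 1 mm.
- **Wedge and other things:** in the last picture the wedge lies flat under the corner, and the bottles and jar look undisturbed. The buffer was outside that picture and the arm never went near it.

**Disagreements:** the cameras differed by about 6–12 mm on the corner's y position, well inside the 50 mm allowed. The wrist force also showed about 6 N sideways while pressing, though nothing moved. The load on the wedge itself was not measured; I infer roughly 11 N from the 14 N press less the 3 N that tips the collector.

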